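Load the shaker rack and lock the hold-down bar

ROBOT

A 7-joint arm with a two-finger parallel gripper is mounted at the origin on the work surface. World frame = base frame: x ahead of the robot, y to its left, z up, the work surface at z = 0. Lengths are in mm, angles in rad, forces in N, time in s.
With the tool pointing down it reaches from about 350 to 900 mm from the base axis. Payload 8.1 kg.
Tool frame: the origin (TCP) lies at the very end of the fingers, on their centre line; the grasp point (between the pads) lies 19 mm behind it; z points along the fingers, y is the line along which they close (so a half turn about z gives the same grasp; the last joint's range is limited). The gripper opens to 92 mm and grips with 3 to 60 N. Pads are 19 mm wide; open, the fingers measure 130 mm over their backs; the gripper's body (75 mm by 190 mm) begins 47 mm behind the grasp point.
Start: joints at [1.063, 0.434, 0.025, 1.573, -0.012, 1.134, -0.075], TCP at [246.125, -574.512, 226.742] pointing down, gripper open.
Joint ranges: [-2.62, 2.62], [-0.44, 2.09], [-1.27, 1.32], [0.08, 2.57], [-1.32, 4.46], [0.12, 2], [-2.74, 2.74]. Speed limits (rad/s): [2.22, 2.22, 3.01, 3.01, 3.14, 3.14, 3.14].

INTERFACE

Orientations are given as a rotation vector (axis times angle).
In Python, from workcell import arm gives the robot as it stands.
- The arm moves only by the shell command python3 jog.py 'ROWS'. ROWS is rows parted by semicolons, their numbers by spaces, 1 to 12 of them, each of 7 numbers: a rotation vector rx, ry, rz in rad, then dx, dy, dz in mm, then the finger opening in mm; each row shifts and turns the commanded pose from where the row before left it, along the tool's axes as they then stand; what a row does not reach is not made up. A row lasts 1/10 s, in which the tool goes at most 50 mm and 0.15 rad, less where a joint would pass 70% of its speed; a pose out of reach is approached as far as the arm can. The fingers move at their own pace and stop on an object; the grip force is fixed at half the most. Time passes only in rows, so rows that do not move let the fingers close. It prints the time, the measured TCP pose, the force, the opening and the grip force at its end.
- arm.sense(): the state, without advancing time (a new reading comes with each control period).
- arm.snapshot(name): name is "scene" or "top"; returns a dict with "color" (480x640x3 uint8, red, green, blue), "range_z" (480x640 float32, mm along the optical axis (not along the pixel's ray), 0 where there is no reading), "intrinsics" (3x3 intrinsics, pixels), "xyz" and "attitude" of the camera in the world. Camera axes: x right, y down, z forward; pixel columns grow to the right and rows downward; lengths in mm; the calibration is good to about 2 mm. A picture is of the moment at which its call begins.
- arm.hand_in(): hands the job in; it is judged then, once.
The state is a dict: "time_s": time; "q": joint angles; "joint_velocities": joint speeds; "joint_torque": joint torques, N m; "position": TCP position; "eef_rot": TCP orientation; "wrist_force": force on the tool from outside, world axes, zero at the start; "ft_torque": the same for the moment, N m; "width": finger opening in mm; "finger_force": force on a finger pad.
Only numpy, scipy, OpenCV 4.12 (cv2) and the standard library are available. Lean on these libraries where they do the work, as an engineer would, in place of code of your own. Each camera call takes 0.05 s, during which the arm holds its last target. There are 200 camera calls.

TASK

Get the bench shaker ready for its run: loosen the black clamp knob, slide the hold-down bar all the way back, and stand every small sample jar upright in the rack, one per cell (any cells). Then slide the bar fully home over the jars and turn the knob clockwise until it is properly tight. Leave the tall bottles and the other things on the bench where they are.

Things in the scene. Friction and masses are not known exactly. Their poses are not given: they have to be found in the camera images.
- shaker: fixed bench shaker, white box 250 x 370 mm, deck 70 mm above the bench. Origin: centre of its underside, on the bench; z up, x away from the robot (turned up to 0.2 rad), y to its left. Near part of the deck: fixed grey rack, a row along y of five open square cells, 52 mm inside, pitch 55 mm, walls 3 mm thick, rim 102 mm above the bench. A hold-down bar runs over it on two rails at y = +-165 mm.
- cell0 (a point): centre of the floor of rack cell 0, 73 mm above the bench, at y = -110 mm, x = -60 mm in the shaker's frame (cell 0 is the robot's rightmost, cell 4 the leftmost); shaker's axes
- cell1 (a point): centre of the floor of rack cell 1, 73 mm above the bench, at y = -55 mm, x = -60 mm in the shaker's frame (cell 0 is the robot's rightmost, cell 4 the leftmost); shaker's axes
- cell2 (a point): centre of the floor of rack cell 2, 73 mm above the bench, at y = 0 mm, x = -60 mm in the shaker's frame (cell 0 is the robot's rightmost, cell 4 the leftmost); shaker's axes
- cell3 (a point): centre of the floor of rack cell 3, 73 mm above the bench, at y = 55 mm, x = -60 mm in the shaker's frame (cell 0 is the robot's rightmost, cell 4 the leftmost); shaker's axes
- cell4 (a point): centre of the floor of rack cell 4, 73 mm above the bench, at y = 110 mm, x = -60 mm in the shaker's frame (cell 0 is the robot's rightmost, cell 4 the leftmost); shaker's axes
- bar (a joint): position (m) of the hold-down bar along the shaker's x: 0 = fully home (stop), centred over the cells; 0.12 = fully back (stop), cells clear. A flat aluminium strip 44 mm wide (x), 370 long, 10 thick, underside 140.5 mm above the bench, 5.5 mm over the lids of jars in the cells. Knob loose: slides with 2 to 5 N, stays where left; move it by holding the knob. Knob tight: clamped.
- knob (a joint): angle (rad) of the clamp knob, growing clockwise seen from above = tightening: 0 = fully loose (stop), 2.4 = fully tight (stop). It begins to clamp the bar at about 1.0 and grips firmly from 1.7; below 1.0 the bar is free. Turning takes about 0.15 to 0.3 N m; it stays where it is left.
- knob_grip (a point): point on the knob's axis at the height to grip, 187 mm above the bench, on the left end of the bar at y = 165 mm in the shaker's frame; moves with the bar. Knob: black disc 50 mm across, 8 mm high, with an upright grip wing 47 mm long, 14 mm thick, 30 mm high on it; its top is 7 mm above this point. x axis: along the wing (turns with the knob), z up.
- jar1: sample jar, a straight white cylinder with a blue screw lid, 44 mm in diameter, 62 mm tall, 80 to 170 g, bottom-heavy, standing upright on the bench. Origin: centre of its underside, z up. May be absent (3 to 5 jars are there).
- jar2: sample jar, a straight white cylinder with a blue screw lid, 44 mm in diameter, 62 mm tall, 80 to 170 g, bottom-heavy, standing upright on the bench. Origin: centre of its underside, z up. May be absent (3 to 5 jars are there).
- jar3: sample jar, a straight white cylinder with a blue screw lid, 44 mm in diameter, 62 mm tall, 80 to 170 g, bottom-heavy, standing upright on the bench. Origin: centre of its underside, z up. May be absent (3 to 5 jars are there).
- jar4: sample jar, a straight white cylinder with a blue screw lid, 44 mm in diameter, 62 mm tall, 80 to 170 g, bottom-heavy, standing upright on the bench. Origin: centre of its underside, z up. May be absent (3 to 5 jars are there).
- jar5: sample jar, a straight white cylinder with a blue screw lid, 44 mm in diameter, 62 mm tall, 80 to 170 g, bottom-heavy, standing upright on the bench. Origin: centre of its underside, z up. May be absent (3 to 5 jars are there).
- tall1: tall narrow-necked white bottle, 56 mm in diameter, 122 mm tall, standing among the jars; not to be loaded. Origin: centre of its underside.
- tall2: tall narrow-necked white bottle, 56 mm in diameter, 122 mm tall, standing among the jars; not to be loaded. Origin: centre of its underside.
- plate: white deep-well plate 84 x 126 x 42 mm lying on the bench; bystander. Origin: centre of its underside.
- tipbox: blue pipette-tip box 120 x 85 x 61 mm; bystander. Origin: centre of its underside.
- marker: felt marker 120 mm long, 12 mm thick, lying on the bench; bystander. Origin: middle, on the bench; x along it.
- discard: grey open discard box 140 x 120 x 90 mm, fixed, empty; not used. Origin: centre of its underside.

How it is judged:
By the outcome, as a careful person would: the job done as asked, in the order asked, and still so for the second after the job is handed in, with the robot touching nothing.
Of jar1, jar2, jar3, jar4, jar5 only 3 to 5 are there at a start; the rules pass over those that are not, and their reading is None.
At some moment in a run one of jar1, jar2, jar3, jar4, jar5 may be knocked a few centimetres aside while the robot is not near it.
It also fails if it takes over 210 s, if anything falls off the work surface, if the arm or the gripper's body presses on something with over 40 N, if the wrist force passes 120 N, or if a joint passes its speed limit or range.

## Working session

There is one attempt and no reset: what is moved stays moved. The work goes in short steps, Python scripts to look and compute and a shell command to move; the robot and the scene stay as the last step left them, time stands still between calls to the robot, and variables do not carry over. Pictures are saved under pics/ and viewed, at most 14 in all, crops included, and the job is handed in when it is done.

```bash
ls; mkdir -p pics
cat > h.py <<'E'
import numpy as np, cv2, json
from scipy.spatial.transform import Rotation as R
from workcell import arm
def snap(n,f=None):
    s=arm.snapshot(n)
    if f: cv2.imwrite('pics/'+f,s['color'][:,:,::-1])
    return s
def rot(a):
    a=np.array(a,float)
    return a if a.shape==(3,3) else (R.from_rotvec(a).as_matrix() if a.size==3 else R.from_quat(a).as_matrix())
def cloud(s):
    K=np.array(s['intrinsics']);z=s['range_z'];v,u=np.mgrid[:480,:640]
    p=np.stack([(u-K[0,2])/K[0,0]*z,(v-K[1,2])/K[1,1]*z,z],-1)
    w=p@rot(s['attitude']).T+np.array(s['xyz']);w[z==0]=np.nan
    return w
E
python3 - <<'E'
from h import *
for n in('scene','top'):
    s=snap(n,n+'1.png');print(n,s['xyz'],s['attitude'],s['intrinsics']);np.savez(n+'1.npz',c=s['color'],w=cloud(s))
st=arm.sense();print(st)
E
```

```text
jog.py
pics
workcell.py
scene [1275.32289766 -860.15372668  916.41200517] [-2.08351957 -0.82775313  0.43873612] [[444.98414491   0.         317.89267639]
 [  0.         444.98414491 244.78277963]
 [  0.           0.           1.        ]]
top [ 343.22259326 -106.82306061 1089.54837363] [-2.11801437  2.1100389  -0.19273029] [[437.79669476   0.         320.02914153]
 [  0.         437.79669476 238.15935086]
 [  0.           0.           1.        ]]
{'time_s': 0.1, 'q': array([ 1.06343207,  0.43516794,  0.02496704,  1.57397557, -0.01160138,
        1.13398315, -0.07508851]), 'joint_velocities': array([-0.00083336, -0.00109657, -0.00078304, -0.00376642,  0.00092125,
        0.00163489, -0.00040287]), 'joint_torque': array([ 3.60712911e-03, -6.69127035e+01,  9.88312438e-01, -3.15142930e+01,
       -6.03558496e-02,  3.74735962e-02,  8.89594139e-05]), 'position': array([ 245.91043266, -574.11272066,  226.02608286]), 'eef_rot': array([-3.07618746e+00, -6.31123019e-01,  6.26128010e-04]), 'wrist_force': array([-0.12528055,  0.303367  , -0.6421888 ]), 'ft_torque': array([-0.02411834, -0.00554698,  0.0230298 ]), 'finger_force': 0.0, 'width': 92.09429932964301}
```
View pics/scene1.png

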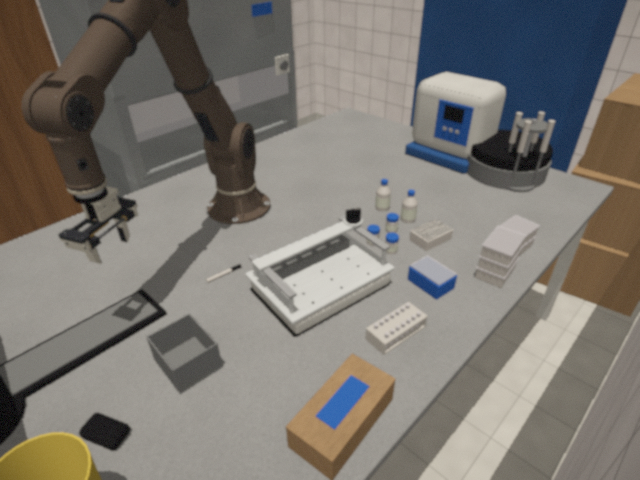

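View pics/top1.png

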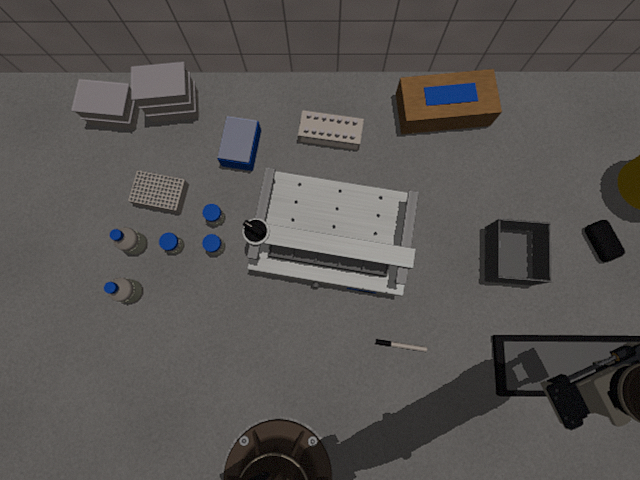

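The scene view shows three jars (lids at about 392,218, 373,231 and 392,239), two tall bottles at 383,195 and 409,207, and the shaker. In the top view the lids are at (212,213), (212,243) and (169,242), the knob is at (256,231), and the bar is home.

Run:
```python
from h import *
T=np.load('top1.npz');S=np.load('scene1.npz')
w=T['w'];c=T['c']
for v,lim in((w,'top'),(S['w'],'scene')):
    col=(T if lim=='top' else S)['c'].astype(int)
    m=((col[...,2]>col[...,0]+50)&(v[...,2]>30)&(v[...,2]<150)).astype(np.uint8)
    n,l,st,ce=cv2.connectedComponentsWithStats(m)
    for i in range(1,n):
        if st[i,4]>15:
            p=v[l==i]; z=np.percentile(p[:,2],90);q=p[p[:,2]>z-5]; print(lim,ce[i].round(),st[i,4],'mid',((q.max(0)+q.min(0))/2).round(1),'med',np.median(q,0).round(1),'ext',np.ptp(q,axis=0).round())
# bar top: z 145-156
m=(w[...,2]>144)&(w[...,2]<158)&(np.abs(w[...,1]+100)<350)&(w[...,0]>250)&(w[...,0]<700)
m&=np.mgrid[:480,:640][1]<420
p=w[m];print('bar',len(p),p.mean(0),cv2.minAreaRect(p[:,:2].astype(np.float32)))
for n,v in(('top',w),('scene',S['w'])):
  m=(v[...,2]>185)&(v[...,2]<205)&(v[...,0]>300)&(v[...,0]<800)&(v[...,1]>-150)&(v[...,1]<200)
  p=v[m];print(n,'wing',len(p),p.mean(0) if len(p) else 0,cv2.minAreaRect(p[:,:2].astype(np.float32)) if len(p)>3 else 0)
# deck
m=(w[...,2]>65)&(w[...,2]<75)&(w[...,0]>250)&(w[...,0]<800)&(w[...,1]>-400)&(w[...,1]<150)&(np.mgrid[:480,:640][1]>235)&(np.mgrid[:480,:640][1]<430)
p=w[m];print('deck',len(p),cv2.minAreaRect(p[:,:2].astype(np.float32)))
im=np.hstack([cv2.resize(c[165:300,235:425],None,fx=4,fy=4,interpolation=2)])
cv2.imwrite('pics/c1.png',im[:,:,::-1])
```

```text
top [450.  94.] 940 mid [ 910.6 -418.7   81.8] med [ 910.4 -418.9   80.1] ext [ 59. 131.   9.]
top [246. 150.] 133 mid [793.  114.7  56.1] med [764.5  80.1  53.7] ext [110.  98.   9.]
top [211. 212.] 237 mid [609.7 170.5  62.2] med [609.3 171.1  60.7] ext [41. 42.  9.]
top [115. 234.] 93 mid [541.9 371.1 121.9] med [540.7 370.5 121.2] ext [24. 24.  7.]
top [168. 241.] 247 mid [537.5 271.9  61.9] med [537.3 272.5  60.9] ext [40. 43.  8.]
top [211. 243.] 246 mid [534.  166.9  62.1] med [533.  167.1  61.1] ext [42. 41.  7.]
top [110. 287.] 103 mid [421.9 372.3 121.1] med [421.8 372.3 120.6] ext [23. 26.  8.]
scene [422.  75.] 48 mid [-197.6 1576.6  145.9] med [-182.2 1573.4  146.9] ext [85. 32.  6.]
scene [536. 106.] 864 mid [ 489.3 1570.7  143.1] med [ 485.7 1572.9  143.3] ext [310.  38.  14.]
scene [450. 137.] 206 mid [413.7 848.6 146.3] med [420.4 850.6 145.9] ext [148.  25.   7.]
scene [438. 155.] 512 mid [364.  842.3  52.2] med [377.4 843.2  51. ] ext [305.  57.   9.]
scene [384. 181.] 28 mid [422.1 364.9 124.1] med [423.7 367.3 122.6] ext [23. 25.  7.]
scene [411. 192.] 30 mid [54
[... 389 characters left out ...]
] ext [121.  79.  11.]
scene [342. 402.] 1178 mid [ 910.7 -421.8   84. ] med [ 911.7 -426.    83.1] ext [ 60. 132.   8.]
bar 3103 [ 511.52960016 -132.13471103  149.1208864 ] ((547.5191040039062, -115.35325622558594), (377.95733642578125, 146.9108428955078), 86.52789306640625)
top wing 151 [541.14396767  44.42656238 192.59278861] ((541.653564453125, 44.90679931640625), (46.91624450683594, 14.043660163879395), 58.284786224365234)
scene wing 75 [543.48417542  38.5826713  192.69839706] ((544.0208129882812, 39.837379455566406), (45.618988037109375, 18.58719253540039), 55.89305114746094)
deck 10500 ((561.9684448242188, -125.2803955078125), (369.6182556152344, 249.9790496826172), 80.47665405273438)
```

View pics/c1.png

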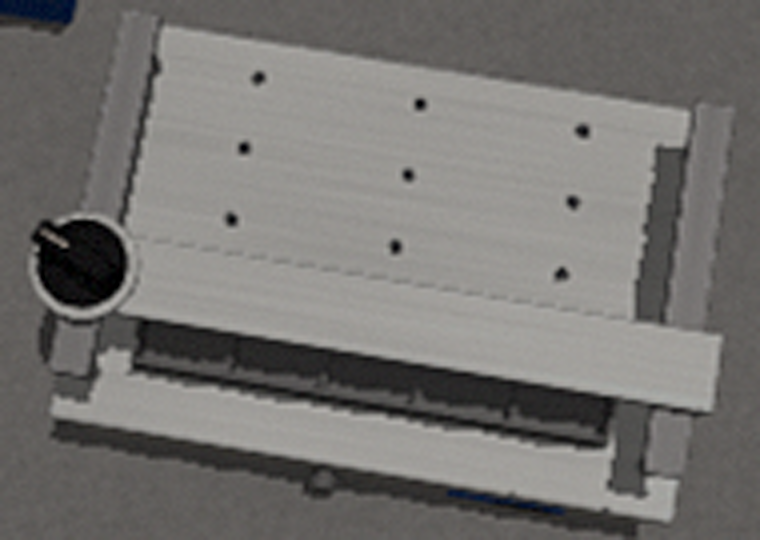

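The crop shows the knob wing pointing up and left. The bar is near home and the shaker is yawed about -0.166 rad. The heights agree with the text: lids 62, wing 193, bar top 149. The two views differ by 2–5 mm, so I average them.

```bash
cat >> h.py <<'E'
def to(x,y,z,az):
    """distance to go in tool axes; az = azimuth (deg) of tool y, tool down"""
    s=arm.sense();C=rot(s['eef_rot']);a=np.deg2rad(az);ty=np.array([np.cos(a),np.sin(a),0]);tz=np.array([0,0,-1.])
    T=np.stack([np.cross(ty,tz),ty,tz],1)
    print('translate',(C.T@(np.array([x,y,z])-s['position'])).round(1),'turn',R.from_matrix(C.T@T).as_rotvec().round(3),'| after turning, translate',(T.T@(np.array([x,y,z])-s['position'])).round(1),'q',s['q'].round(2),'F',s['wrist_force'].round(1))
O=np.array([563.2,-127.8]);yaw=-0.166
def sh(x,y): return O+R.from_euler('z',yaw).as_matrix()[:2,:2]@[x,y]
E
python3 -c "
from h import *
to(542.8,42.4,240,-32.5);print(sh(-60,165),sh(-60,0))"
```

```text
translate [ 515.7 -449.8  -13.4] turn [-0.001 -0.    -0.599] | after turning, translate [679.5 -80.9 -14. ] q [ 1.06  0.44  0.02  1.57 -0.01  1.13 -0.08] F [-0.1  0.3 -0.6]
[531.28916347  44.84616565] [ 504.02478341 -117.88567998]
```

```bash
python3 jog.py '0 0 0 26 -22 -1 92;0 0 0 26 -22 -1 92;0 0 0 26 -22 -1 92;0 0 0 26 -22 -1 92;0 0 0 26 -22 -1 92;0 0 0 26 -22 -1 92;0 0 0 26 -22 -1 92;0 0 0 26 -22 -1 92;0 0 0 26 -22 -1 92;0 0 0 26 -22 -1 92'; python3 jog.py '0 0 0 26 -23 0 92;0 0 0 26 -23 0 92;0 0 0 26 -23 0 92;0 0 0 26 -23 0 92;0 0 0 26 -23 0 92;0 0 0 26 -23 0 92;0 0 0 26 -23 0 92;0 0 0 26 -23 0 92;0 0 0 26 -23 0 92;0 0 0 26 -23 0 92'; python3 jog.py '0 0 -.15 0 0 0 92;0 0 -.15 0 0 0 92;0 0 -.15 0 0 0 92;0 0 -.15 0 0 0 92;0 0 0 0 0 0 92;0 0 0 0 0 0 92'
python3 -c "
from h import *
to(542.8,42.4,240,-32.5)"
```

```text
time_s: 1.1
position: [398.7, -268.5, 236.6]
eef_rot: [-3.077, -0.631, 0.001]
wrist_force: [0.4, -0.5, 0.1]
width: 91.9
finger_force: 0.0
time_s: 2.1
position: [547.1, 45.1, 236.4]
eef_rot: [3.077, 0.631, -0.001]
wrist_force: [0.8, -0.4, 0.5]
width: 92.1
finger_force: 0.0
time_s: 2.7
position: [546.7, 43.7, 236.4]
eef_rot: [-2.757, -1.506, 0.001]
wrist_force: [-0.5, 0.5, -0.8]
width: 91.7
finger_force: 0.0
translate [-3.2 -2.6 -3.6] turn [-0.001  0.    -0.004] | after turning, translate [-3.2 -2.6 -3.6] q [ 0.16  0.34 -0.44  1.72  0.16  1.12 -0.9 ] F [-0.5  0.5 -0.8]
```

```bash
python3 jog.py '0 0 0 -3 -2.6 15 92;0 0 0 0 0 20 92;0 0 0 0 0 20 92;0 0 0 0 0 11 92;0 0 0 0 0 0 92;0 0 0 0 0 0 92'; python3 jog.py '0 0 0 0 0 0 40;0 0 0 0 0 0 5;0 0 0 0 0 0 5;0 0 0 0 0 0 5;0 0 0 0 0 0 5;0 0 0 0 0 0 5;0 0 0 0 0 0 5;0 0 0 0 0 0 5'
python3 -c "
from h import *
to(542.8,42.4,170,-32.5);snap('top','t2.png');a=cv2.imread('pics/t2.png');cv2.imwrite('pics/c2.png',cv2.resize(a[150:300,180:340],None,fx=4,fy=4))"
```

```text
time_s: 3.3
position: [543.4, 42.9, 171.2]
eef_rot: [2.754, 1.511, 0.0]
wrist_force: [-0.0, 0.2, 1.1]
width: 91.9
finger_force: 0.0
time_s: 4.1
position: [543.1, 42.7, 170.7]
eef_rot: [-2.753, -1.513, 0.0]
wrist_force: [-0.3, -0.2, -0.2]
width: 32.4
finger_force: 0.0
translate [-0.5 -0.1  0.7] turn [-0.     0.     0.001] | after turning, translate [-0.5 -0.1  0.7] q [ 0.15  0.4  -0.43  1.81  0.2   0.97 -0.93] F [-0.3 -0.2 -0.2]
```

View pics/c2.png

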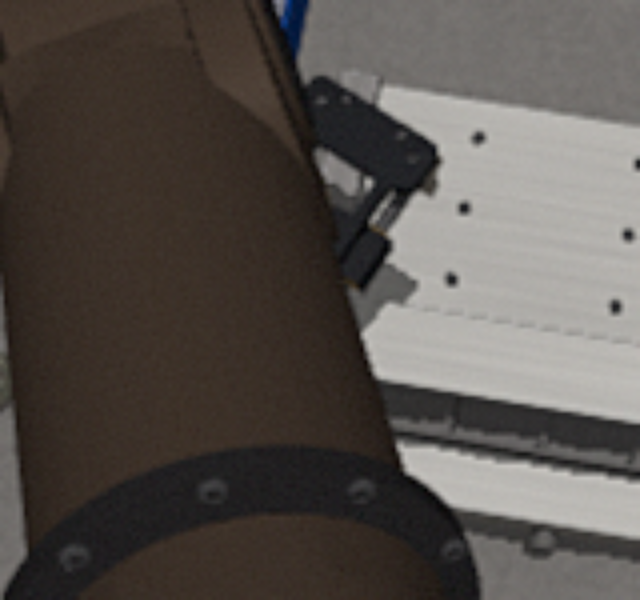

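The arm hides the knob from the top camera, but the fingers are still closing. I'll finish the grip and then turn counter-clockwise while watching the torque.

```bash
python3 jog.py '0 0 0 0 0 0 5;0 0 0 0 0 0 5;0 0 0 0 0 0 5;0 0 0 0 0 0 5;0 0 0 0 0 0 5;0 0 0 0 0 0 5'; for i in 1; do python3 jog.py '0 0 -.1 0 0 0 5;0 0 -.1 0 0 0 5;0 0 -.1 0 0 0 5;0 0 -.1 0 0 0 5;0 0 -.1 0 0 0 5;0 0 0 0 0 0 5'; done
python3 -c "
from h import *
s=arm.sense();print(s['ft_torque'],s['width'])"
python3 jog.py '0 0 -.1 0 0 0 5;0 0 -.1 0 0 0 5;0 0 -.1 0 0 0 5;0 0 -.1 0 0 0 5;0 0 -.1 0 0 0 5'
python3 -c "
from h import *
s=arm.sense();print(s['ft_torque'],s['width'],s['wrist_force'])"
```

```text
time_s: 4.75
position: [541.2, 44.1, 170.6]
eef_rot: [-2.75, -1.514, 0.004]
wrist_force: [-7.8, 2.5, 6.1]
width: 13.5
finger_force: 30.0
time_s: 5.35
position: [541.7, 43.9, 170.6]
eef_rot: [-2.287, -2.151, 0.002]
wrist_force: [-6.1, 2.8, 3.2]
width: 13.9
finger_force: 30.0
[0.62034274 1.11097417 0.19132304] 13.900274144496127
time_s: 5.85
position: [542.4, 44.0, 170.6]
eef_rot: [-1.684, -2.65, -0.001]
wrist_force: [-1.7, 4.4, -1.0]
width: 13.6
finger_force: 30.0
[ 0.86092835  0.19116815 -0.11562015] 13.56177076139931 [-1.65042565  4.44194216 -1.03371694]
```

```bash
T='from h import *
s=arm.sense();C=rot(s["eef_rot"]);print(s["ft_torque"].round(2),"az",np.rad2deg(np.arctan2(C[1,1],C[0,1])).round(1),s["q"][6].round(2),s["width"])'
python3 jog.py '0 0 -.1 0 0 0 5;0 0 -.1 0 0 0 5;0 0 -.1 0 0 0 5;0 0 -.1 0 0 0 5;0 0 0 0 0 0 5' | grep force; python3 -c "$T"
python3 jog.py '0 0 -.1 0 0 0 5;0 0 -.1 0 0 0 5;0 0 0 0 0 0 5' | grep force; python3 -c "$T"
python3 jog.py '0 0 -.1 0 0 0 5;0 0 -.1 0 0 0 5;0 0 0 0 0 0 5' | grep force; python3 -c "$T"
```

```text
wrist_force: [-0.6, 5.6, -1.4]
finger_force: 30.0
[ 1.21 -0.05  0.14] az 48.0 0.31 13.80784992955325
wrist_force: [1.2, 6.2, -2.2]
finger_force: 30.0
[ 1.38 -0.18  0.14] az 59.4 0.48 13.817433471251405
wrist_force: [0.7, 6.1, -3.2]
finger_force: 30.0
[ 1.55 -0.28  0.19] az 70.9 0.65 13.785117251314732
```

```bash
T='from h import *
s=arm.sense();C=rot(s["eef_rot"]);print(s["ft_torque"].round(2),"az",np.rad2deg(np.arctan2(C[1,1],C[0,1])).round(1),s["q"][6].round(2),s["width"])
p=s["position"];e=[.9863,-.1653];to(p[0]+e[0]*108,p[1]+e[1]*108,p[2],82)'
python3 jog.py '0 0 -.1 0 0 0 5;0 0 -.1 0 0 0 5;0 0 0 0 0 0 5' | grep force; python3 -c "$T"
```

```text
wrist_force: [1.4, 7.7, -4.6]
finger_force: 30.3
[ 1.73 -0.4  -0.58] az 82.3 0.82 13.854616351787158
translate [-108.    -3.5   -0. ] turn [ 0.003 -0.     0.006] | after turning, translate [-108.    -2.9    0. ] q [ 0.47  0.52 -0.91  1.79  0.46  1.06  0.82] F [ 1.4  7.7 -4.6]
```

The torque jumped to 0.58 N m, so the knob is at its loose stop. Next I slide the bar back.

```bash
python3 jog.py '0 0 .03 -6 -.2 0 5;0 0 0 -12 -.4 0 5;0 0 0 -12 -.4 0 5;0 0 0 -12 -.4 0 5;0 0 0 -12 -.4 0 5;0 0 0 -12 -.4 0 5;0 0 0 -12 -.4 0 5;0 0 0 -12 -.4 0 5;0 0 0 -8 -.3 0 5;0 0 0 0 0 0 5'
python3 jog.py '0 0 0 -5 -.2 0 5;0 0 0 -3 0 0 5;0 0 0 0 0 0 5'
python3 jog.py '0 0 0 -3 0 0 5;0 0 0 0 0 0 5'
```

```text
time_s: 8.25
position: [640.3, 28.4, 170.7]
eef_rot: [0.258, 3.13, 0.011]
wrist_force: [4.9, 13.4, -6.4]
width: 13.8
finger_force: 30.0
time_s: 8.55
position: [647.3, 27.2, 170.7]
eef_rot: [0.257, 3.131, 0.011]
wrist_force: [3.2, 14.0, -6.8]
width: 13.6
finger_force: 30.0
time_s: 8.75
position: [649.7, 26.8, 170.6]
eef_rot: [-0.257, -3.13, -0.011]
wrist_force: [-0.8, 14.1, -4.6]
width: 13.6
finger_force: 30.0
```

```bash
python3 jog.py '0 0 0 -2 0 0 5;0 0 0 0 0 0 5'|egrep 'pos|wr'
python3 jog.py '0 0 0 -2 0 0 5;0 0 0 0 0 0 5'|egrep 'pos|wr'
python3 jog.py '0 0 0 -2 0 0 5;0 0 0 0 0 0 5'|egrep 'pos|wr'
```

```text
position: [649.8, 26.8, 170.6]
wrist_force: [-7.3, 13.5, 1.1]
position: [650.0, 26.8, 170.6]
wrist_force: [-14.1, 13.9, 5.6]
position: [650.2, 26.8, 170.5]
wrist_force: [-21.7, 14.3, 10.3]
```

The bar is at its back stop: x is 650, and 649.6 was expected. I release, lift and look.

```bash
python3 jog.py '0 0 0 5 0 0 5;0 0 0 0 0 0 92;0 0 0 0 0 0 92;0 0 0 0 0 0 92;0 0 0 0 0 0 92;0 0 0 0 0 0 92;0 0 0 0 0 0 92;0 0 0 0 0 -20 92;0 0 0 0 0 -30 92;0 0 0 0 0 -35 92'
cat >> h.py <<'E'
def jars(n='top',f=None):
    s=snap(n,f);v=cloud(s);col=s['color'].astype(int)
    m=((col[...,2]>col[...,0]+50)&(v[...,2]>40)&(v[...,2]<150)).astype(np.uint8)
    k,l,st,ce=cv2.connectedComponentsWithStats(m)
    for i in range(1,k):
        if st[i,4]>15:
            p=v[l==i];z=np.percentile(p[:,2],90);q=p[p[:,2]>z-5];mid=(q.max(0)+q.min(0))/2;e=np.ptp(q,axis=0)
            if e[1]<60 and e[0]<60: print(n,ce[i].round(),st[i,4],mid.round(1),e.round())
    return s,v
E
python3 - <<'E'
from h import *
jars('top','t3.png');jars('scene','s3.png')
to(610,168,230,-45)
E
```

```text
time_s: 10.35
position: [650.5, 20.8, 255.7]
eef_rot: [-0.262, -3.129, 0.001]
wrist_force: [0.1, 0.0, 0.6]
width: 81.2
finger_force: 0.0
top [211. 212.] 239 [609.6 170.8  62.3] [41. 43.  8.]
top [116. 235.] 111 [542.2 370.8 121.5] [24. 25.  7.]
top [168. 241.] 257 [537.4 271.7  61.6] [40. 45.  7.]
top [211. 243.] 251 [534.2 166.5  61.6] [42. 42.  7.]
top [110. 287.] 119 [421.9 371.3 122. ] [22. 27.  8.]
scene [411. 192.] 31 [542.1 365.3 122.5] [18. 21.  7.]
scene [392. 217.] 85 [538.  265.8  63.9] [41. 43.  6.]
scene [393. 237.] 86 [612.1 166.6  63.7] [39. 39.  7.]
translate [ 66.9 136.3  30.8] turn [9.000e-03 1.000e-03 2.189e+00] | after turning, translate [  72.5 -133.4   30.9] q [ 0.4   0.6  -0.87  1.4   0.46  1.34  0.92] F [ 0.4  0.3 -0.1]
```

View pics/s3.png

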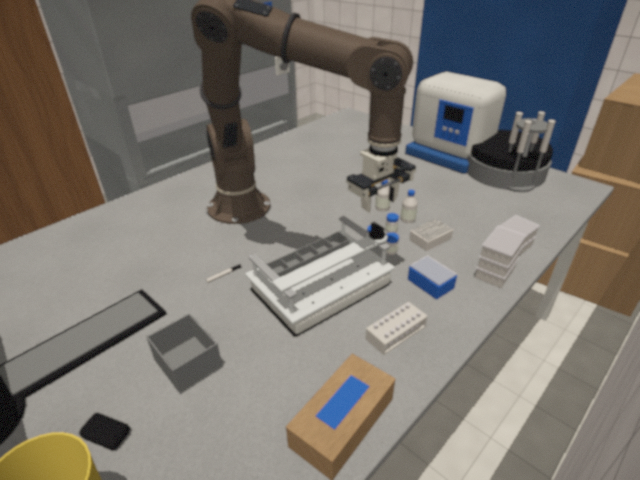

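The bar is back, the rack is clear and all three jars are still standing where they were. I pick the jar at (611,168) with the current tool azimuth.

```bash
python3 -c "
from h import *
to(611,168.5,150,82)"
```

```text
translate [ 66.6 136.8 110.8] turn [ 0.003  0.007 -0.028] | after turning, translate [ 62.  138.8 110.9] q [ 0.4   0.6  -0.87  1.4   0.46  1.34  0.92] F [ 0.4  0.3 -0.1]
```

```bash
python3 jog.py '0 0 0 17 34 0 92;0 0 0 17 34 0 92;0 0 0 17 34 0 92;0 0 0 16 35 0 92;0 0 0 0 0 40 92;0 0 0 0 0 40 92;0 0 0 0 0 40 92;0 0 0 0 0 40 92;0 0 0 0 0 0 92'|egrep 'pos|wr'
python3 -c "
from h import *
jars();to(611,168.5,36,82)"
```

```text
position: [604.5, 165.2, 90.2]
wrist_force: [0.0, -0.3, 0.0]
top [116. 235.] 109 [541.9 371.3 121.9] [24. 26.  8.]
top [168. 241.] 254 [537.7 271.   62.1] [40. 42.  7.]
top [110. 287.] 115 [421.9 372.2 120.5] [22. 28.  6.]
translate [-4.7  2.9 57.6] turn [-0.002 -0.004 -0.027] | after turning, translate [-4.5  2.7 57.6] q [ 0.15  0.71 -0.8   1.65  0.58  1.03  0.57] F [-0.8  1.2  0.8]
```

```bash
python3 jog.py '0 0 -.027 -4.5 2.7 10 92;0 0 0 0 0 25 92;0 0 0 0 0 21 92;0 0 0 0 0 0 92;0 0 0 0 0 0 92'|egrep 'pos|wr'
python3 -c "
from h import *
to(611,168.5,36,82)"
python3 jog.py '0 0 0 0 0 0 30;0 0 0 0 0 0 30;0 0 0 0 0 0 30;0 0 0 0 0 0 30;0 0 0 0 0 0 30;0 0 0 0 0 0 30;0 0 0 0 0 0 30;0 0 0 0 0 0 30'
python3 -c "
from h import *
to(*sh(-60,0),240,-9.5)"
```

```text
position: [613.7, 170.0, 41.4]
wrist_force: [0.3, -0.5, -0.1]
translate [ 2.5 -1.9  5.4] turn [0.001 0.002 0.   ] | after turning, translate [ 2.5 -1.9  5.4] q [ 0.13  0.78 -0.77  1.68  0.64  0.95  0.55] F [ 0.3 -0.5 -0.1]
time_s: 12.7
position: [612.7, 169.4, 39.7]
eef_rot: [0.22, 3.134, 0.0]
wrist_force: [0.7, 0.4, 0.7]
width: 43.5
finger_force: 30.0
translate [  67.5 -299.6 -200.3] turn [0.    0.    1.597] | after turning, translate [-301.2  -59.7 -200.3] q [ 0.13  0.78 -0.76  1.68  0.64  0.95  0.55] F [0.7 0.4 0.7]
```

```bash
python3 jog.py '0 0 0 0 0 -10 30;0 0 0 0 0 -30 30;0 0 0 0 0 -40 30;0 0 0 0 0 -40 30;0 0 0 0 0 -40 30;0 0 0 0 0 -40 30;0 0 0 0 0 0 30'|egrep 'pos|wr|wid'
python3 jog.py '0 0 .15 0 0 0 30;0 0 .15 0 0 0 30;0 0 .15 0 0 0 30;0 0 .15 0 0 0 30;0 0 .15 0 0 0 30;0 0 .15 0 0 0 30;0 0 .15 0 0 0 30;0 0 .15 0 0 0 30;0 0 .15 0 0 0 30;0 0 .15 0 0 0 30;0 0 .1 0 0 0 30;0 0 0 0 0 0 30'|egrep 'pos|wr|wid'
python3 -c "
from h import *
to(*sh(-60,55),240,-9.5)"
```

```text
position: [614.5, 171.5, 246.5]
wrist_force: [0.3, 0.8, -0.8]
width: 43.7
position: [612.2, 169.5, 239.7]
wrist_force: [0.1, -0.2, -1.5]
width: 43.3
translate [-2.465e+02 -5.820e+01 -2.000e-01] turn [-0.     0.    -0.004] | after turning, translate [-246.3  -59.2   -0.3] q [-0.02  0.5  -0.51  1.49  0.25  1.22 -0.73] F [ 0.1 -0.2 -1.5]
```

```bash
python3 jog.py '0 0 0 -41 -10 0 30;0 0 0 -41 -10 0 30;0 0 0 -41 -10 0 30;0 0 0 -41 -10 0 30;0 0 0 -41 -9 0 30;0 0 0 -41 -9 0 30;0 0 0 0 0 0 30;0 0 0 0 0 30 30;0 0 0 0 0 30 30;0 0 0 0 0 0 30;0 0 0 0 0 0 30;0 0 0 0 0 0 30'|egrep 'pos|wr|wid'
python3 - <<'E'
from h import *
to(*sh(-60,55),115,-9.5)
print(sh(-60,55))
s=snap('scene','s4.png');w=cloud(s);np.save('w4.npy',w)
cv2.imwrite('pics/c4.png',cv2.resize(s['color'][170:330,240:410,::-1],None,fx=3.6,fy=3.6))
E
```

```text
position: [515.0, -62.9, 181.2]
wrist_force: [-0.0, 0.4, -0.8]
width: 43.4
translate [-1.  -1.9 66.2] turn [ 0.002 -0.    -0.002] | after turning, translate [-1.  -1.8 66.2] q [ 0.39  0.35 -0.48  1.86  0.2   0.97 -0.34] F [-0.   0.4 -0.8]
[513.1129101  -63.64173144]
```

View pics/c4.png

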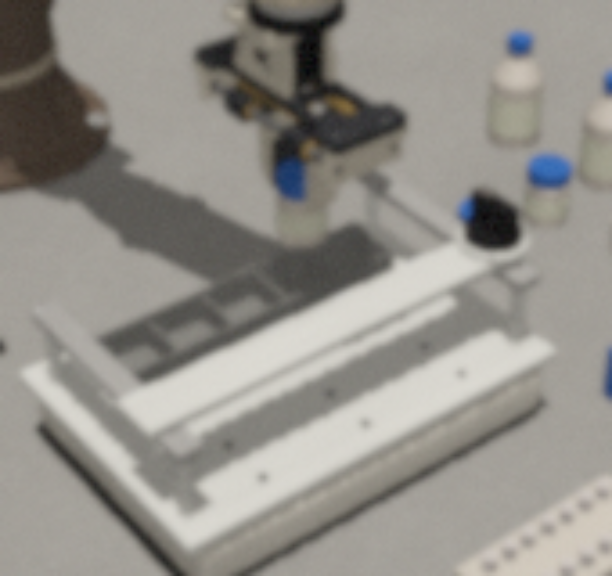

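The held jar (crop 300,200) hangs upright above cell 3, and the rack cells are visible under the bar's front edge. I lower it slowly and check the force.

```bash
python3 jog.py '0 0 0 0 -1.5 20 30;0 0 0 0 0 15 30;0 0 0 0 0 0 30;0 0 0 0 0 0 30'|egrep 'pos|wr|wid'
python3 jog.py '0 0 0 0 0 8 30;0 0 0 0 0 8 30;0 0 0 0 0 0 30'|egrep 'pos|wr|wid'
python3 jog.py '0 0 0 0 0 6 30;0 0 0 0 0 5 30;0 0 0 0 0 0 30;0 0 0 0 0 0 30'|egrep 'pos|wr|wid'
```

```text
position: [513.2, -63.0, 145.7]
wrist_force: [0.6, -1.0, -1.5]
width: 43.2
position: [512.0, -63.2, 127.8]
wrist_force: [0.1, 0.0, -0.4]
width: 43.5
position: [512.5, -63.1, 117.6]
wrist_force: [-0.1, 0.2, -1.2]
width: 43.1
```

```bash
python3 jog.py '0 0 0 0 0 2 30;0 0 0 0 0 2 30;0 0 0 0 0 0 30;0 0 0 0 0 0 30'|egrep 'pos|wr|wid'
python3 jog.py '0 0 0 0 0 0 62;0 0 0 0 0 0 62;0 0 0 0 0 0 62;0 0 0 0 0 0 62;0 0 0 0 0 0 62;0 0 0 0 0 0 62;0 0 0 0 0 -10 62;0 0 0 0 0 -30 62;0 0 0 0 0 -40 62;0 0 0 0 0 -40 62'|egrep 'pos|wr|wid'
python3 - <<'E'
from h import *
jars('top');jars('scene')
to(535,166,240,-9.5)
E
```

```text
position: [512.5, -63.1, 113.7]
wrist_force: [0.7, -0.4, -0.7]
width: 43.2
position: [512.2, -62.9, 235.6]
wrist_force: [1.2, 0.1, 0.5]
width: 62.0
top [257. 129.] 36 [833.4  69.4  56. ] [30.  7.  6.]
top [227. 160.] 36 [746.2 140.7  54.2] [10. 46.  9.]
top [116. 234.] 102 [541.7 371.5 121.5] [24. 24.  6.]
top [168. 241.] 250 [537.5 272.6  61.6] [40. 42.  7.]
top [211. 243.] 250 [534.  166.7  61.9] [42. 42.  8.]
top [110. 287.] 112 [421.8 371.7 122.2] [22. 27.  8.]
scene [384. 181.] 28 [421.7 368.7 122.3] [23. 19.  6.]
scene [411. 192.] 32 [542.2 367.6 123.8] [22. 22.  7.]
scene [392. 217.] 85 [538.9 266.9  63.4] [40. 41.  6.]
scene [323. 238.] 113 [515.7 -64.7 135.6] [38. 38.  6.]
translate [228.7 -19.3  -0.3] turn [ 0.009 -0.001 -0.003] | after turning, translate [228.7 -18.6  -0.3] q [ 0.41  0.29 -0.5   1.79  0.16  1.09 -0.31] F [ 0.5  0.1 -0.2]
```

Jar 1 is seated: its lid is at z 135.6 over cell 3. Next is the jar at (535,166).

```bash
python3 jog.py '0 0 0 40 -3 0 92;0 0 0 40 -3 0 92;0 0 0 40 -3 0 92;0 0 0 40 -3 0 92;0 0 0 40 -3 0 92;0 0 0 29 -3 0 92;0 0 0 0 0 30 92;0 0 0 0 0 40 92;0 0 0 0 0 40 92;0 0 0 0 0 30 92;0 0 0 0 0 0 92;0 0 0 0 0 0 92'|egrep 'pos|wr|wid'
python3 - <<'E'
from h import *
jars('scene')
to(535,167,39,-9.5)
E
```

```text
position: [533.3, 165.8, 94.3]
wrist_force: [0.2, 0.6, -0.5]
width: 91.6
scene [583. 105.] 31 [ 647.3 1766.   105.6] [ 4. 37. 21.]
scene [411. 192.] 30 [543.7 366.2 122.9] [21. 24.  5.]
scene [394. 217.] 50 [545.8 266.1  63.5] [26. 39.  6.]
scene [323. 237.] 128 [515.4 -63.9 137.8] [43. 44.  9.]
translate [ 0.9  0.6 56.2] turn [ 0.001 -0.001 -0.003] | after turning, translate [ 1.   0.7 56.2] q [-0.03  0.53 -0.51  1.85  0.34  0.84 -0.88] F [ 0.2 -0.   1. ]
```

```bash
python3 jog.py '0 0 0 1 1 16 92;0 0 0 0 0 20 92;0 0 0 0 0 20 92;0 0 0 0 0 0 92;0 0 0 0 0 0 30;0 0 0 0 0 0 30;0 0 0 0 0 0 30;0 0 0 0 0 0 30;0 0 0 0 0 0 30;0 0 0 0 0 0 30;0 0 0 0 0 0 30;0 0 0 0 0 0 30'|egrep 'pos|wr|wid|fin'
python3 jog.py '0 0 0 0 0 -10 30;0 0 0 0 0 -30 30;0 0 0 0 0 -40 30;0 0 0 0 0 -40 30;0 0 0 0 0 -40 30;0 0 0 0 0 -40 30;0 0 0 0 0 0 30'|egrep 'pos|wr|wid'
python3 -c "
from h import *
to(*sh(-60,0),240,-9.5)"
```

```text
position: [534.5, 166.5, 37.8]
wrist_force: [-2.2, 0.3, 2.0]
width: 43.5
finger_force: 30.0
position: [536.8, 168.2, 243.9]
wrist_force: [0.8, 0.5, -2.8]
width: 43.2
translate [-287.6   15.7    2.7] turn [ 0.008 -0.005 -0.003] | after turning, translate [-287.6   14.9    3.9] q [ 0.02  0.38 -0.57  1.68  0.22  1.14 -0.77] F [ 0.8  0.5 -2.8]
```

```bash
python3 jog.py '0 0 0 -41 2.2 0 30;0 0 0 -41 2.2 0 30;0 0 0 -41 2.2 0 30;0 0 0 -41 2.2 0 30;0 0 0 -41 2.2 0 30;0 0 0 -41 2.2 0 30;0 0 0 -41 2 0 30;0 0 0 0 0 0 30;0 0 0 0 0 30 30;0 0 0 0 0 30 30;0 0 0 0 0 0 30;0 0 0 0 0 0 30'|egrep 'pos|wr|wid'
python3 -c "
from h import *
to(*sh(-60,0),113,-9.5)"
```

```text
position: [500.9, -118.5, 177.9]
wrist_force: [-0.1, 0.2, -1.2]
width: 43.4
translate [ 1.1  3.1 64.9] turn [-0.001 -0.    -0.003] | after turning, translate [ 1.1  3.  64.9] q [ 0.49  0.35 -0.47  1.87  0.19  0.96 -0.23] F [-0.1  0.2 -1.2]
```

```bash
python3 jog.py '0 0 0 1 2.5 20 30;0 0 0 0 0 15 30;0 0 0 0 0 0 30;0 0 0 0 0 0 30'|egrep 'pos|wr|wid'
python3 jog.py '0 0 0 0 0 8 30;0 0 0 0 0 8 30;0 0 0 0 0 6 30;0 0 0 0 0 4 30;0 0 0 0 0 0 30;0 0 0 0 0 0 30'|egrep 'pos|wr|wid'
```

```text
position: [504.6, -118.3, 144.1]
wrist_force: [-0.2, 0.5, -0.8]
width: 43.6
position: [503.9, -118.4, 116.7]
wrist_force: [-0.7, 0.2, -1.0]
width: 43.3
```

```bash
python3 jog.py '0 0 0 0 0 2.5 30;0 0 0 0 0 2 30;0 0 0 0 0 0 30;0 0 0 0 0 0 30'|egrep 'pos|wr|wid'
python3 jog.py '0 0 0 0 0 0 62;0 0 0 0 0 0 62;0 0 0 0 0 0 62;0 0 0 0 0 0 62;0 0 0 0 0 0 62;0 0 0 0 0 0 62;0 0 0 0 0 -10 62;0 0 0 0 0 -30 62;0 0 0 0 0 -40 62;0 0 0 0 0 -40 62;0 0 0 0 0 0 62'|egrep 'pos|wr|wid'
python3 - <<'E'
from h import *
jars('top');jars('scene')
to(538,270,240,-9.5)
E
```

```text
position: [503.8, -118.4, 112.2]
wrist_force: [-0.7, 0.6, -1.3]
width: 43.5
position: [506.9, -118.3, 238.2]
wrist_force: [0.2, 0.1, 0.6]
width: 62.0
top [116. 235.] 104 [541.8 371.2 121.1] [24. 23.  6.]
top [168. 241.] 252 [537.4 272.   61.3] [39. 43.  7.]
top [110. 287.] 113 [421.9 371.7 121.2] [22. 27.  6.]
scene [384. 181.] 29 [422.2 364.8 122.9] [21. 25.  6.]
scene [411. 192.] 30 [543.6 367.2 121.8] [19. 24.  6.]
scene [392. 217.] 83 [539.1 268.9  63.2] [36. 42.  7.]
scene [324. 238.] 105 [518.7 -65.3 136.4] [35. 38.  7.]
scene [307. 245.] 122 [ 505.1 -121.4  136.8] [43. 38.  8.]
translate [388.6 -32.3  -6.6] turn [ 0.003  0.    -0.003] | after turning, translate [388.8 -31.   -6.4] q [ 0.51  0.3  -0.48  1.79  0.16  1.09 -0.2 ] F [-0.2  0.6 -0.7]
```

```bash
python3 jog.py '0 0 0 40 -3 0 92;0 0 0 40 -3 0 92;0 0 0 40 -3 0 92;0 0 0 40 -3 0 92;0 0 0 40 -3 0 92;0 0 0 40 -3 0 92;0 0 0 40 -3 0 92;0 0 0 40 -4 0 92;0 0 0 40 -4 0 92;0 0 0 28 -3 0 92;0 0 0 0 0 0 92'|egrep 'pos|wr|wid'
python3 jog.py '0 0 0 0 0 30 92;0 0 0 0 0 40 92;0 0 0 0 0 40 92;0 0 0 0 0 30 92;0 0 0 0 0 0 92;0 0 0 0 0 0 92'|egrep 'pos|wr|wid'
python3 - <<'E'
from h import *
to(538,270.5,39,-9.5)
E
```

```text
position: [535.5, 274.3, 230.7]
wrist_force: [0.6, 0.9, -0.3]
width: 92.0
position: [537.2, 268.8, 92.0]
wrist_force: [1.1, 0.6, 0.8]
width: 91.9
translate [ 1.9  0.5 53. ] turn [-0.001  0.001 -0.003] | after turning, translate [ 1.8  0.5 53. ] q [-0.19  0.6  -0.53  1.75  0.37  0.9  -1.05] F [1.1 0.6 0.8]
```

```bash
python3 jog.py '0 0 0 2 1 13 92;0 0 0 0 0 20 92;0 0 0 0 0 20 92;0 0 0 0 0 0 92;0 0 0 0 0 0 30;0 0 0 0 0 0 30;0 0 0 0 0 0 30;0 0 0 0 0 0 30;0 0 0 0 0 0 30;0 0 0 0 0 0 30;0 0 0 0 0 0 30;0 0 0 0 0 0 30'|egrep 'pos|wr|wid|fin'
python3 jog.py '0 0 0 0 0 -10 30;0 0 0 0 0 -30 30;0 0 0 0 0 -40 30;0 0 0 0 0 -40 30;0 0 0 0 0 -40 30;0 0 0 0 0 -40 30;0 0 0 0 0 0 30;0 0 0 0 0 0 30'|egrep 'pos|wr|wid'
python3 -c "
from h import *
to(*sh(-60,-55),240,-9.5)"
```

```text
position: [538.9, 271.3, 39.3]
wrist_force: [-1.6, 0.2, 2.6]
width: 43.3
finger_force: 30.0
position: [539.2, 271.4, 240.5]
wrist_force: [1.1, -0.2, -2.1]
width: 43.7
translate [-4.446e+02  3.110e+01  1.000e-01] turn [ 0.002 -0.001 -0.003] | after turning, translate [-444.7   29.6    0.5] q [-0.16  0.45 -0.58  1.57  0.26  1.19 -0.96] F [ 1.1 -0.2 -2.1]
```

```bash
python3 jog.py '0 0 0 -40 2.8 0 30;0 0 0 -40 2.8 0 30;0 0 0 -40 2.8 0 30;0 0 0 -40 2.8 0 30;0 0 0 -40 2.8 0 30;0 0 0 -40 2.8 0 30;0 0 0 -40 2.8 0 30;0 0 0 -40 2.8 0 30;0 0 0 -40 2.8 0 30;0 0 0 -40 2.8 0 30;0 0 0 -44 3 0 30;0 0 0 0 0 0 30'|egrep 'pos|wr|wid'
python3 jog.py '0 0 0 0 0 30 30;0 0 0 0 0 30 30;0 0 0 0 0 0 30;0 0 0 0 0 0 30'|egrep 'pos|wr|wid'
python3 -c "
from h import *
to(*sh(-60,-55),114,-9.5)"
```

```text
position: [492.1, -179.0, 237.3]
wrist_force: [-1.4, 0.1, -0.8]
width: 43.6
position: [494.0, -171.3, 178.7]
wrist_force: [-0.1, -0.2, -0.5]
width: 43.2
translate [-0.7  1.2 64.7] turn [-0.003 -0.001 -0.003] | after turning, translate [-0.7  1.  64.7] q [ 0.58  0.36 -0.46  1.85  0.19  0.97 -0.12] F [-0.1 -0.2 -0.5]
```

```bash
python3 jog.py '0 0 0 0 1 20 30;0 0 0 0 0 15 30;0 0 0 0 0 0 30;0 0 0 0 0 0 30'|egrep 'pos|wr|wid'
python3 jog.py '0 0 0 0 0 8 30;0 0 0 0 0 8 30;0 0 0 0 0 6 30;0 0 0 0 0 4 30;0 0 0 0 0 0 30;0 0 0 0 0 0 30'|egrep 'pos|wr|wid'
```

```text
position: [496.4, -171.8, 145.5]
wrist_force: [-0.0, 0.6, -0.8]
width: 43.5
position: [495.7, -171.8, 118.2]
wrist_force: [1.0, -0.1, -1.3]
width: 43.2
```

```bash
python3 jog.py '0 0 0 0 0 2.5 30;0 0 0 0 0 2 30;0 0 0 0 0 0 30;0 0 0 0 0 0 30'|egrep 'pos|wr|wid'
python3 jog.py '0 0 0 0 0 0 62;0 0 0 0 0 0 62;0 0 0 0 0 0 62;0 0 0 0 0 0 62;0 0 0 0 0 0 62;0 0 0 0 0 0 62;0 0 0 0 0 -10 62;0 0 0 0 0 -30 62;0 0 0 0 0 -40 62;0 0 0 0 0 -40 62;0 0 0 0 0 0 62'|egrep 'pos|wr|wid'
python3 - <<'E'
from h import *
s,w=jars('top','t5.png')
for n,v in(('top',w),('scene',cloud(snap('scene','s5.png')))):
  m=(v[...,2]>185)&(v[...,2]<200)&(v[...,0]>590)&(v[...,0]<710)&(v[...,1]>-30)&(v[...,1]<80)
  p=v[m];print(n,'wing',len(p),cv2.minAreaRect(p[:,:2].astype(np.float32)) if len(p)>3 else 0)
jars('scene')
to(649.8,26.8,240,81)
a=cv2.imread('pics/s5.png');cv2.imwrite('pics/c5.png',cv2.resize(a[150:330,230:420],None,fx=3.3,fy=3.3))
E
```

```text
position: [495.7, -171.8, 113.7]
wrist_force: [0.2, -0.9, -1.2]
width: 43.5
position: [498.8, -172.0, 239.8]
wrist_force: [0.3, 0.7, -0.3]
width: 61.9
top [116. 234.] 105 [541.8 370.2 122.1] [24. 28.  8.]
top [304. 246.] 292 [513.4 -59.1 133.6] [41. 40.  6.]
top [328. 250.] 226 [ 504.5 -111.3  133.7] [41. 29.  6.]
top [110. 287.] 114 [421.9 371.1 121.6] [23. 28.  7.]
top wing 146 ((648.6826782226562, 27.130020141601562), (14.39621639251709, 48.2848014831543), 81.20152282714844)
scene wing 79 ((647.0618286132812, 24.079370498657227), (16.729476928710938, 49.781646728515625), 79.61942291259766)
scene [575. 111.] 19 [ 646.8 1680.2   88.2] [ 6. 40.  8.]
scene [384. 181.] 28 [422.1 367.9 123.5] [19. 17.  7.]
scene [411. 192.] 31 [544.7 364.2 123.6] [19. 25.  6.]
scene [324. 238.] 111 [517.5 -64.  136.5] [36. 42.  7.]
scene [308. 245.] 108 [ 509.2 -122.7  137.3] [36. 42.  8.]
scene [292. 252.] 134 [ 498.  -174.3  137.7] [39. 41. 10.]
translate [221.8 118.7  -6.2] turn [-0.     0.    -1.583] | after turning, translate [-121.4  220.4   -6.2] q [ 0.6   0.31 -0.47  1.78  0.16  1.09 -0.09] F [-1.   0.6 -0.8]
```

View pics/c5.png

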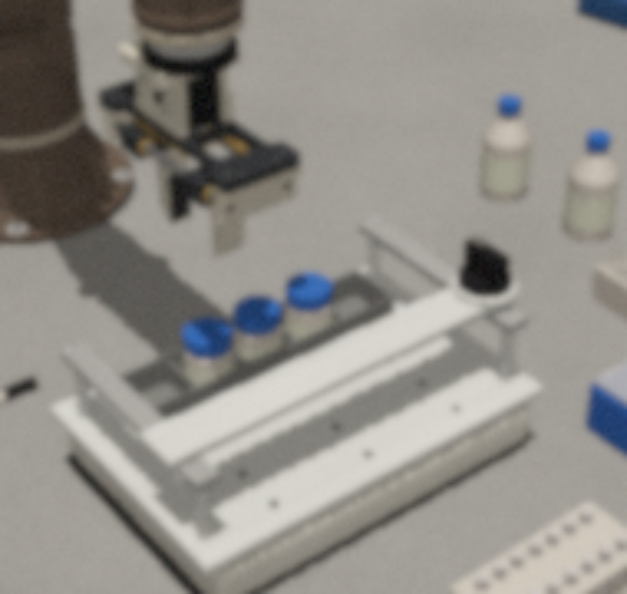

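All three jars stand upright in cells 1–3 (crop 207,335, 257,313 and 310,290). The knob wing's thin direction is at azimuth 81° and its centre is near (649,26.5). I return to the knob.

```bash
python3 jog.py '0 0 0 37 20 0 92;0 0 0 37 20 0 92;0 0 0 37 20 0 92;0 0 0 37 20 0 92;0 0 0 37 20 0 92;0 0 0 37 19 0 92;0 0 0 0 0 0 92'|egrep 'pos|wr|wid'
python3 jog.py '0 0 -.15 0 0 0 92;0 0 -.15 0 0 0 92;0 0 -.15 0 0 0 92;0 0 -.15 0 0 0 92;0 0 -.15 0 0 0 92;0 0 -.15 0 0 0 92;0 0 -.15 0 0 0 92;0 0 -.15 0 0 0 92;0 0 -.15 0 0 0 92;0 0 -.15 0 0 0 92;0 0 -.08 0 0 0 92;0 0 0 0 0 0 92'|egrep 'pos|wr|wid'
python3 -c "
from h import *
to(649.5,26.5,170.5,81)"
```

```text
position: [651.2, 34.0, 231.5]
wrist_force: [-0.1, 0.6, 0.6]
width: 91.7
position: [649.6, 26.4, 232.0]
wrist_force: [0.8, -1.3, -1.3]
width: 91.9
translate [-0.   0.1 61.5] turn [-0.    -0.003 -0.002] | after turning, translate [ 0.1  0.1 61.5] q [ 0.39  0.62 -0.85  1.44  0.47  1.29  0.91] F [ 0.8 -1.3 -1.3]
```

```bash
python3 jog.py '0 0 0 0 0 20 92;0 0 0 0 0 25 92;0 0 0 0 0 16 92;0 0 0 0 0 0 92;0 0 0 0 0 0 92'|egrep 'pos|wr|wid'
python3 jog.py '0 0 0 0 0 0 5;0 0 0 0 0 0 5;0 0 0 0 0 0 5;0 0 0 0 0 0 5;0 0 0 0 0 0 5;0 0 0 0 0 0 5;0 0 0 0 0 0 5;0 0 0 0 0 0 5;0 0 0 0 0 0 5;0 0 0 0 0 0 5;0 0 0 0 0 0 5;0 0 0 0 0 0 5'|egrep 'pos|wr|wid|fin'
python3 -c "
from h import *
p=sh(-60,165)-sh(60,165);q=arm.sense()['position'];to(q[0]+p[0],q[1]+p[1],q[2],81)"
```

```text
position: [650.3, 27.1, 172.8]
wrist_force: [0.5, -0.3, 0.5]
width: 91.9
position: [650.4, 27.0, 172.7]
wrist_force: [-0.6, 0.5, -0.2]
width: 13.8
finger_force: 30.0
translate [120.    0.7   0. ] turn [ 0.    -0.    -0.003] | after turning, translate [120.    1.1   0. ] q [ 0.38  0.66 -0.83  1.52  0.51  1.18  0.87] F [-0.6  0.5 -0.2]
```

```bash
python3 jog.py '0 0 0 6 0 0 5;0 0 0 12 .1 0 5;0 0 0 12 .1 0 5;0 0 0 12 .1 0 5;0 0 0 12 .1 0 5;0 0 0 12 .1 0 5;0 0 0 12 .1 0 5;0 0 0 12 .1 0 5;0 0 0 12 .1 0 5;0 0 0 8 0 0 5;0 0 0 0 0 0 5'|egrep 'pos|wr|wid'
python3 jog.py '0 0 0 5 0 0 5;0 0 0 5 0 0 5;0 0 0 0 0 0 5'|egrep 'pos|wr|wid'
python3 jog.py '0 0 0 3 0 0 5;0 0 0 0 0 0 5'|egrep 'pos|wr|wid'
```

```text
position: [540.1, 45.5, 172.7]
wrist_force: [-1.9, 1.4, -2.1]
width: 13.6
position: [532.0, 46.9, 172.7]
wrist_force: [1.6, 0.7, -4.2]
width: 13.5
position: [531.7, 46.9, 172.8]
wrist_force: [13.9, 0.3, -13.6]
width: 13.7
```

The bar is home: it hit the stop at x 531.8, after 120 mm of travel. Now I tighten clockwise.

```bash
T='from h import *
s=arm.sense();C=rot(s["eef_rot"]);print(s["ft_torque"].round(2),"az",np.rad2deg(np.arctan2(C[1,1],C[0,1])).round(1),s["q"][6].round(2),s["width"],s["position"],s["wrist_force"])'
python3 jog.py '0 0 .1 0 0 0 5;0 0 .1 0 0 0 5;0 0 .1 0 0 0 5;0 0 .1 0 0 0 5;0 0 .1 0 0 0 5;0 0 .1 0 0 0 5;0 0 .1 0 0 0 5;0 0 .1 0 0 0 5;0 0 .1 0 0 0 5;0 0 0 0 0 0 5'>/dev/null; python3 -c "$T"
python3 jog.py '0 0 .1 0 0 0 5;0 0 .1 0 0 0 5;0 0 .1 0 0 0 5;0 0 .1 0 0 0 5;0 0 .1 0 0 0 5;0 0 .1 0 0 0 5;0 0 .1 0 0 0 5;0 0 0 0 0 0 5'>/dev/null; python3 -c "$T"
python3 jog.py '0 0 .1 0 0 0 5;0 0 .1 0 0 0 5;0 0 .1 0 0 0 5;0 0 .1 0 0 0 5;0 0 .1 0 0 0 5;0 0 0 0 0 0 5'>/dev/null; python3 -c "$T"
```

```text
[-1.12 -2.06 -0.14] az 29.0 0.02 14.070495567504855 [530.76788664  45.46839327 172.73065293] [ 9.28975261 -4.77315265 -8.05993636]
[-1.56 -0.77 -0.12] az -11.1 -0.61 14.186938468808599 [529.46451267  45.23492562 172.74623799] [ 3.7257938  -6.91444771 -2.29417415]
[-1.38  0.09 -0.09] az -39.7 -1.05 14.171156222110465 [528.59344682  45.62662494 172.77252226] [-0.65392233 -6.27163975  1.21108307]
```

```bash
T='from h import *
s=arm.sense();C=rot(s["eef_rot"]);print(s["ft_torque"].round(2),"az",np.rad2deg(np.arctan2(C[1,1],C[0,1])).round(1),s["q"][6].round(2),s["width"],s["position"],s["wrist_force"])'
python3 jog.py '0 0 .1 0 0 0 5;0 0 .1 0 0 0 5;0 0 0 0 0 0 5'>/dev/null; python3 -c "$T"
python3 jog.py '0 0 .1 0 0 0 5;0 0 0 0 0 0 5'>/dev/null; python3 -c "$T"
python3 jog.py '0 0 .05 0 0 0 5;0 0 0 0 0 0 5'>/dev/null; python3 -c "$T"
```

```text
[-1.16  0.41 -0.01] az -51.2 -1.23 13.827668332259254 [528.3352804   45.92771836 172.80670988] [-2.09689698 -5.28178409  2.65552057]
[-1.07  0.56 -0.05] az -56.9 -1.32 13.44615970207922 [528.1891946   46.0931176  172.77759059] [-1.90997227 -5.03651035  2.82158968]
[-1.14  0.44  0.7 ] az -59.6 -1.37 13.693427073466948 [528.22242893  46.14236773 172.7726771 ] [-1.20803167 -4.78701458  2.05600296]
```

The tight stop is felt (0.7 N m at azimuth -59). I release, rise, move clear and check.

```bash
python3 jog.py '0 0 0 0 0 0 92;0 0 0 0 0 0 92;0 0 0 0 0 0 92;0 0 0 0 0 0 92;0 0 0 0 0 0 92;0 0 0 0 0 0 92;0 0 0 0 0 0 92;0 0 0 0 0 -20 92;0 0 0 0 0 -30 92;0 0 0 0 0 -40 92;0 0 0 0 0 0 92'|egrep 'pos|wr|wid'
python3 -c "
from h import *
to(350,250,260,-59)"
```

```text
position: [531.7, 48.2, 267.8]
wrist_force: [1.3, 0.8, -0.6]
width: 90.8
translate [ -54.3 -266.1    6.5] turn [ 0.003 -0.008 -0.009] | after turning, translate [ -51.8 -266.6    7.8] q [ 0.08  0.27 -0.34  1.72  0.1   1.16 -1.33] F [ 1.3  0.8 -0.6]
```

```bash
python3 jog.py '0 0 0 -8 -40 0 92;0 0 0 -8 -40 0 92;0 0 0 -8 -40 0 92;0 0 0 -8 -40 0 92;0 0 0 -8 -40 0 92;0 0 0 -8 -40 0 92;0 0 0 0 0 0 92;0 0 0 0 0 0 92'|egrep 'pos|wr|wid'
python3 - <<'E'
from h import *
s,w=jars('top','t6.png');s2,w2=jars('scene','s6.png')
for n,v in(('top',w),('scene',w2)):
  m=(v[...,2]>185)&(v[...,2]<200)&(v[...,0]>480)&(v[...,0]<600)&(v[...,1]>-10)&(v[...,1]<100)
  p=v[m];print(n,'wing',len(p),cv2.minAreaRect(p[:,:2].astype(np.float32)) if len(p)>3 else 0)
a=cv2.imread('pics/s6.png')[150:330,230:420];b=cv2.imread('pics/t6.png')[150:320,230:430]
cv2.imwrite('pics/c6.png',np.hstack([cv2.resize(a,(390,370)),cv2.resize(b,(410,370))]))
E
```

```text
position: [365.6, 230.2, 262.6]
wrist_force: [0.0, -0.1, 0.6]
width: 91.9
top [115. 234.] 96 [542.1 371.5 122.1] [23. 25.  7.]
scene [421.  75.] 44 [-199.5 1569.6  147.6] [60. 24.  4.]
scene [571. 116.] 19 [ 648.7 1682.3   75.4] [ 5. 23. 12.]
scene [384. 181.] 27 [422.2 367.7 123.4] [20. 21.  9.]
scene [411. 192.] 29 [543.  366.8 122. ] [18. 22.  5.]
scene [326. 241.] 28 [531.9 -67.2 133.7] [11. 24.  8.]
scene [310. 248.] 32 [ 520.6 -123.8  133.7] [12. 23.  7.]
scene [295. 255.] 38 [ 513.1 -176.7  134.5] [11. 26.  6.]
top wing 147 ((530.5711059570312, 47.13470458984375), (46.73527908325195, 13.807677268981934), 32.544551849365234)
scene wing 72 ((531.79541015625, 40.92451095581055), (43.74664306640625, 16.673044204711914), 37.544437408447266)
```

View pics/c6.png

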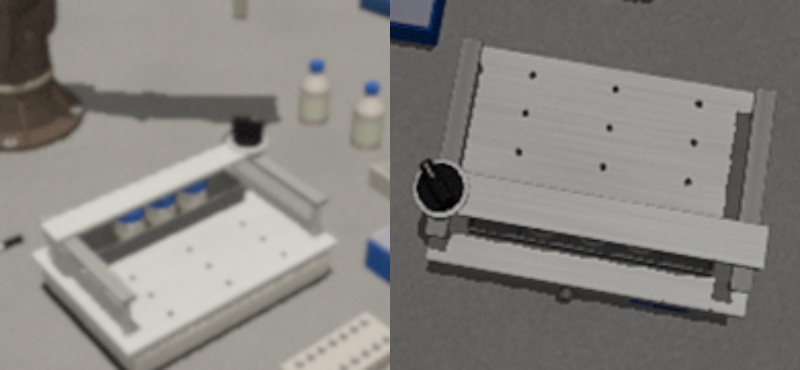

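The final view shows the bar home over the three jars, all upright. The wing has turned 138.7° (2.42 rad) from loose, and the bar moved 119.8 mm. The job is done, so I hand it in.

```bash
python3 -c "
from h import *
print(arm.hand_in(),arm.sense()['time_s'])"
```

```text
the job is handed in; nothing more can be done
the job is handed in; nothing more can be done
```

The job is handed in, with no verdict shown: the three jars on the bench stand upright in cells 1–3, the bar is fully home over them, and the knob is turned clockwise to its tight stop.

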